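# Tip a chocolate out of the twin-lane dispenser

## Robot

A 6-joint arm with a two-finger parallel gripper is mounted at the origin on the work surface. World frame = base frame: x ahead of the robot, y to its left, z up, the work surface at z = 0. Lengths are in mm, angles in degrees, forces in N, time in s.
With the tool pointing down it reaches from about 300 to 875 mm from the base axis. Payload 4.2 kg.
Tool frame: the origin (TCP) lies at the very end of the fingers, on their centre line; the grasp point (between the pads) lies 19 mm behind it; z points along the fingers, y is the line along which they close (so a half turn about z gives the same grasp; the last joint's range is limited). The gripper opens to 85 mm and grips with 20 to 120 N. Pads are 22 mm wide; open, the fingers measure 114 mm over their backs; the gripper's body (76 mm by 85 mm) begins 54 mm behind the grasp point. The pads swing forward as they close: fully open they stand 13 mm farther back than shut.
Start: joints at [-75.287, 18.312, 89.639, -0, 72.044, -1.146], TCP at [157.138, -553.13, 199.038] pointing down, gripper open.
Joint ranges: [-177.97, 177.97], [-48.28, 115.42], [12.27, 149.76], [-77.06, 257.06], [2.81, 150.46], [-146.56, 146.56]. Speed limits (degrees/s): [147.25, 147.25, 180, 180, 180, 180].

## Interface

Orientations are given as [roll, pitch, yaw] about the fixed x, y, z axes, in that order (R = Rz(yaw) Ry(pitch) Rx(roll)).
In Python, from cell import robot, vision, order gives the robot as it stands.
- The arm moves only by the tool drive_tool, never from a script. Its argument "motion" is a list that holds one entry, the list of rows, each a list of 5 numbers: the finger opening in m, from 0 to 0.0854, then the shift along the world's x, y, z in m, then the turn about the world's z in rad. In form: [[[jaw, x, y, z, twist], ...]]. A call has 1 to 12 rows; each row shifts and turns the commanded pose from where the row before left it; what a row does not reach is not made up. A row lasts 1/10 s, in which the tool goes at most 50 mm and 8.59 degrees, less where a joint would pass 70% of its speed; a pose out of reach is approached as far as the arm can. A call is refused whole if a number of a shift passes 0.05 or a number of a turn 0.15, either way. A call with a gripper value outside its range is refused whole. The fingers move at their own pace and stop on an object; "newtons" is the grip in N (left out, the last holds). Time passes only in rows, so rows that do not move let the fingers close. It gives the time, the measured TCP pose, the force, the opening and the grip force at its end, in the units of the state.
- robot.state(): the state, without advancing time (a new reading comes with each control period).
- vision.read_camera(name): name is "side" or "top" or "wrist"; returns a dict with "image" (400x640x3 uint8, blue, green, red), "depth" (400x640 float32, mm along the optical axis (not along the pixel's ray), 0 where there is no reading), "fx", "fy", "cx", "cy" (pixels), "dist_coeffs" ([k1, k2, p1, p2, k3] as OpenCV has them; the pictures are not rectified), "pose" (4x4, takes a point from camera to world coordinates). Camera axes: x right, y down, z forward; pixel columns grow to the right and rows downward; lengths in mm; the calibration is good to about 2 mm. A picture is of the moment at which its call begins.
- order.finish_job(): hands the job in; it is judged then, once.
The state is a dict: "time_s": time; "joint_pos": joint angles; "joint_vel": joint speeds; "effort": joint torques, N m; "position": TCP position; "orientation": TCP orientation; "ft_force": force on the tool from outside, world axes, zero at the start; "wrist_torque": the same for the moment, N m; "width": finger opening in mm; "grasp_force": force on a finger pad.
Only numpy, scipy, OpenCV 4.12 (cv2) and the standard library are available. Lean on these libraries where they do the work, as an engineer would, in place of code of your own. Each camera call takes 0.05 s, during which the arm holds its last target. There are 200 camera calls.

## Task

Press down the black pad of the lever on the lane that holds the red foil-wrapped chocolate ball, so that its yellow gate lifts and the ball rolls out into the bowl with blue flowers, then let the lever come back up so that the gate is shut again. Leave the walnut behind its gate and its lever unpressed, do not touch either ball, and leave the bowl and the things around it where they stand, with nothing picked up.

Things in the scene. Friction and masses are not known exactly. Their poses are not given: they have to be found in the camera images.
- dispenser: fixed twin-lane ball dispenser, wooden base 170 x 180 mm, 145 mm tall at the pivots. Origin on the work surface between the lanes; x points down the lanes (away from the robot at yaw 0), y left, z up. Two open lanes 46 mm wide (y +45 and -45 mm) slope down 10 degrees to +x and end at x +90, 70 mm high, over the bowl. Each has its own lever: black pad at the -x end, yellow gate at x +50
- rocker_left (a joint): angle of the left (+y) rocking lever (arm along dispenser x at y +75, pivot at x -20, z 135 mm). 0 = at rest, gate shut; grows as the black pad is pressed down, to the stop at 0.6 rad. The two-pronged yellow gate at the other end lets a ball pass from about 0.35 rad. A spring returns it when let go; about 2 N at the pad to start, 4 N at the stop
- rocker_right (a joint): angle of the right (-y) rocking lever (arm along dispenser x at y -75, pivot at x -20, z 135 mm). 0 = at rest, gate shut; grows as the black pad is pressed down, to the stop at 0.6 rad. The two-pronged yellow gate at the other end lets a ball pass from about 0.35 rad. A spring returns it when let go; about 2 N at the pad to start, 4 N at the stop
- pad_left (a point): centre of the top of the left (+y) lever's black press pad (34 mm along dispenser x, 50 along y, 6 thick). At rest at dispenser x -119, y +57, z 160 mm, its robot-side edge tilted up 0.3 rad; moves with the lever, 60 mm lower and 3 mm farther from the robot at full stroke. Only air lies under it down to the base
- pad_right (a point): centre of the top of the right (-y) lever's black press pad (34 mm along dispenser x, 50 along y, 6 thick). At rest at dispenser x -119, y -57, z 160 mm, its robot-side edge tilted up 0.3 rad; moves with the lever, 60 mm lower and 3 mm farther from the robot at full stroke. Only air lies under it down to the base
- choc: loose ball in red foil with a gold band, 34 mm across, 20 g, origin at its centre. Waits behind the gate of one of the lanes, at dispenser x about +33, y about +45 (left lane) or -45 mm (right lane), 97 mm high
- walnut: loose brown round walnut, 34 mm across, 15 g, origin at its centre; waits in the other lane in the same way
- bowl: loose white ceramic bowl painted with blue flowers, rim 170 mm across, 54 mm high, wall 4 mm, origin under its centre, 0.45 kg; stands under the open ends of both lanes
- canister: loose lidded copper-coloured canister, 100 mm across, 148 mm high, origin under its centre
- cruets: loose set of two stoppered glass cruets on a dark wooden stand 62 x 112 mm, 139 mm high, origin under its centre
- snapbox: loose closed snap-top plastic box with green lid, 91 x 121 x 58 mm, origin under its centre
- dipper: loose wooden honey dipper lying flat, 160 mm long along its x, 32 mm high, origin under its middle

How it is judged (in metres and radians):
On the way, in this order (a step that is already met when the one before it is completed fails the run):
1. the lever of the chocolate's lane is pressed and its gate lifts (((value of joint rocker_left above 0.2 rad and y of choc in the frame of dispenser above 0 m) or (value of joint rocker_right above 0.2 rad and y of choc in the frame of dispenser below 0 m))).
2. the chocolate has rolled out into the bowl (horizontal distance between choc and bowl below 0.07 m and z of choc in the frame of bowl between 0.01 and 0.045 m), for 0.2 s.
At the end, for the whole second after the job is handed in: The chocolate ball lies in the bowl (centre within 70 mm of the bowl's axis and below the rim), slower than 0.1 m/s; both levers are back within 0.06 rad of rest; the walnut is within 20 mm of its place behind its gate; bowl, canister, cruets, box and dipper are within 20 mm of where they stood (all of step 2 and linear speed of choc below 0.1 m/s and value of joint each of rocker_left, rocker_right below 0.06 rad and distance of each of walnut, bowl, canister, cruets, snapbox, dipper from where it was at the start of the episode below 0.02 m); the robot touches nothing.
It fails at once if the lever of the walnut's lane is pressed ((value of joint rocker_left above 0.12 rad and y of walnut in the frame of dispenser above 0 m) or (value of joint rocker_right above 0.12 rad and y of walnut in the frame of dispenser below 0 m)).
It fails at once if the walnut leaves its place behind its gate (distance of walnut from where it was at the start of the episode above 0.02 m).
It fails at once if the robot touches either ball, or the chocolate is lifted (contact force between any of the fingers, the arm and choc above 0.3 N or contact force between any of the fingers, the arm and walnut above 0.3 N or height (world z) of choc above 0.125 m).
It fails at once if the bowl is shifted by more than 20 mm or lifted (distance of bowl from where it was at the start of the episode above 0.02 m or height (world z) of bowl above 0.012 m).
It fails at once if the canister, cruet set, snap-top box or honey dipper is shifted or lifted by more than 20 mm (distance of any of canister, cruets, snapbox, dipper from where it was at the start of the episode above 0.02 m).
It also fails if it takes over 29 s, if anything falls off the work surface, if the arm or the gripper's body presses on something with over 40 N, if the wrist force passes 120 N, or if a joint passes its speed limit or range.

## Working session

There is one attempt and no reset: what is moved stays moved. The work goes in short steps, Python scripts to look and compute and a tool call to move; the robot and the scene stay as the last step left them, time stands still between calls to the robot, and variables do not carry over. Pictures are saved under pics/ and viewed, at most 10 in all, crops included, and the job is handed in when it is done.

Besides the shell and the picture viewer there is one more tool, called after "Emit:" by a JSON object that holds its "op" and its "data", one argument or row to a line. drive_tool: Moves the arm, as the interface text tells. Its arguments: {"type":"object","properties":{"motion":{"type":"array"},"newtons":{"type":"number"}},"required":["motion"]}

```bash
mkdir -p pics; cat > h.py <<'E'
import numpy as np, cv2
from cell import robot, vision, order
def pts(c):
    "world point of every pixel from depth (undistorted rays)"
    h,w=c['depth'].shape
    K=np.array([[c['fx'],0,c['cx']],[0,c['fy'],c['cy']],[0,0,1]],float)
    u,v=np.meshgrid(np.arange(w),np.arange(h))
    n=cv2.undistortPoints(np.stack([u,v],-1).reshape(-1,1,2).astype(np.float32),K,np.array(c['dist_coeffs'],float)).reshape(h,w,2)
    d=c['depth'][...,None]
    P=np.concatenate([n*d,d],-1)
    T=np.array(c['pose']); return P@T[:3,:3].T+T[:3,3]
E
python3 - <<'E'
from h import *
import pickle
s=robot.state();print(s['time_s'],s['position'],s['width'],s['ft_force'])
for n in('top','side'):
    c=vision.read_camera(n);cv2.imwrite(f'pics/{n}0.png',c['image']);pickle.dump(c,open(n+'.pkl','wb'));print(n,np.round(c['pose'],2).tolist())
E
```

```text
0.0 [ 156.98245463 -552.60414126  198.1855361 ] 85.50335579088355 [-0.25846994  0.19996244 -0.46252548]
top [[0.02, -0.99, 0.13, 468.99], [-1.0, -0.02, -0.0, 40.69], [0.01, -0.13, -0.99, 1137.8], [0.0, 0.0, 0.0, 1.0]]
side [[0.88, -0.36, 0.32, 297.24], [-0.48, -0.67, 0.57, -486.22], [0.01, -0.65, -0.76, 800.46], [0.0, 0.0, 0.0, 1.0]]
```

View pics/top0.png

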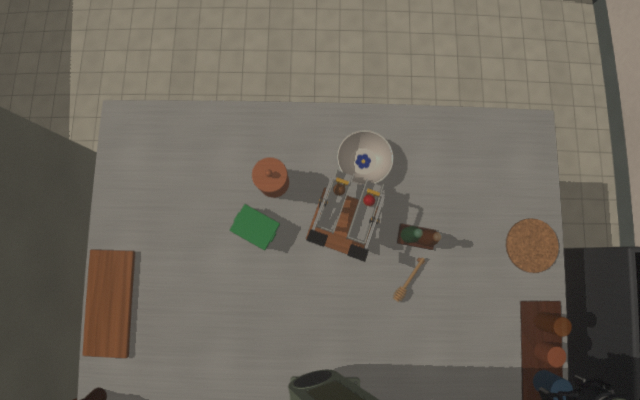

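View pics/side0.png

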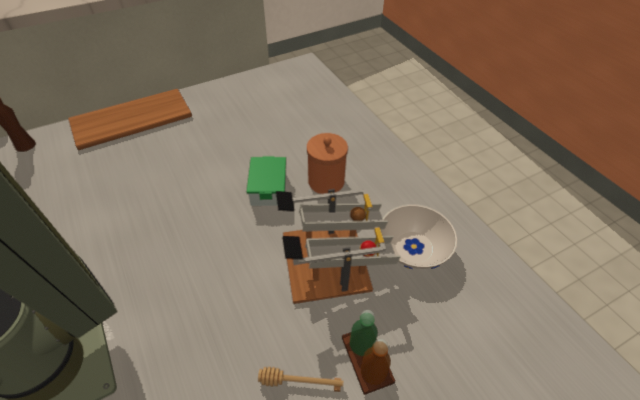

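The top view shows the red ball at (369,200) in the right (-y) lane and the walnut at (340,188) in the left lane. The pads are at (358,253) right and (317,238) left. The side view agrees: red ball at (368,247), its pad at (293,247).

```bash
python3 - <<'E'
from h import *
import pickle
def show(c,P,name,box,f):
    m=np.zeros(c['depth'].shape,bool);x0,x1,y0,y1=box;m[y0:y1,x0:x1]=f(c['image'][y0:y1,x0:x1].astype(int));m&=c['depth']>0
    q=P[m];print(name,len(q),np.round(np.median(q,0)),np.round(q.mean(0)),'range',np.round(np.percentile(q,3,axis=0)),np.round(np.percentile(q,97,axis=0)))
    return np.median(q,0)
blk=lambda i:i.max(-1)<45
red=lambda i:(i[...,2]>110)&(i[...,1]<50)&(i[...,0]<60)
T=pickle.load(open('top.pkl','rb'));S=pickle.load(open('side.pkl','rb'));PT,PS=pts(T),pts(S)
R=show(T,PT,'padR top',(346,372,242,264),blk);L=show(T,PT,'padL top',(304,330,228,248),blk)
R2=show(S,PS,'padR side',(280,304,234,262),blk);L2=show(S,PS,'padL side',(272,296,188,214),blk)
show(T,PT,'choc top',(358,380,190,210),red);show(S,PS,'choc side',(355,380,236,258),red)
for r,l in((R,L),(R2,L2)):
    d=(l-r)[:2];print('sep',np.hypot(*d),'yaw',np.degrees(np.arctan2(-d[0],d[1])))
# heights near dispenser / neighbours
for n,b in(('green',(228,282,200,250)),('cruet',(395,445,220,252))):
    x0,x1,y0,y1=b;q=PT[y0:y1,x0:x1].reshape(-1,3);q=q[q[:,2]>20];print(n,np.round(q.min(0)),np.round(q.max(0)))
E
```

```text
padR top 149 [472. -74. 161.] [472. -75. 161.] range [457. -96. 155.] [485. -56. 165.]
padL top 149 [507.  31. 161.] [508.  31. 161.] range [494.  13. 156.] [522.  51. 166.]
padR side 342 [468. -79. 160.] [468. -79. 160.] range [ 452. -101.  156.] [484. -57. 165.]
padL side 270 [505.  29. 160.] [505.  29. 160.] range [488.   7. 155.] [522.  51. 165.]
choc top 56 [ 619. -110.  112.] [ 619. -109.  111.] range [ 609. -118.  104.] [ 629. -100.  117.]
choc side 78 [ 616. -112.  112.] [ 616. -112.  111.] range [ 605. -121.  104.] [ 627. -103.  115.]
sep 111.16371389285482 yaw -18.410843805285435
sep 114.30279390869218 yaw -18.569162287042584
green [469.  41.  22.] [ 606.  287. 1138.]
cruet [ 469. -320.   20.] [ 550.   41. 1138.]
```

The right pad is at about (470,-77,160) with yaw about -18.5°. The pad spacing (111–114 mm against 114) and the ball's predicted place (618,-114) both match. I'll close the fingers and approach above it.

Emit:
{"op": "drive_tool", "data": {
  "motion": [
    [[0,0.02,0.03,0.01,0],[0,0.026,0.04,0.01,0],[0,0.026,0.04,0,0],[0,0.026,0.04,0,0],[0,0.026,0.04,0,0],[0,0.026,0.04,0,0],[0,0.026,0.04,0,0],[0,0.026,0.04,0,0],[0,0.026,0.04,0,0],[0,0.026,0.04,0,0],[0,0.02,0.03,0,0],[0,0,0,0,0]]
  ]
}}

```text
time_s: 1.3
position: [432.8, -129.9, 218.7]
orientation: [-179.9, -0.0, 16.2]
ft_force: [0.2, 0.3, -0.1]
width: -0.2
grasp_force: 0.0
```

Emit:
{"op": "drive_tool", "data": {
  "motion": [
    [[0,0.009,0.014,0,-0.12],[0,0.009,0.014,0,-0.12],[0,0.009,0.013,0,-0.12],[0,0.008,0.013,0,-0.12],[0,0,0,-0.01,-0.12],[0,0,0,-0.015,0],[0,0,0,-0.015,0],[0,0,0,0,0],[0,0,0,0,0]]
  ]
}}

```text
time_s: 2.2
position: [465.8, -79.7, 179.1]
orientation: [180.0, 0.0, -18.6]
ft_force: [0.4, 0.9, 0.0]
width: -0.2
grasp_force: 0.0
```

```bash
python3 - <<'E'
from h import *
c=vision.read_camera('side');cv2.imwrite('pics/side1.png',cv2.resize(c['image'][130:330,200:480],None,fx=2.5,fy=2.5))
s=robot.state();print(s['time_s'],s['position'],s['orientation'],s['ft_force'])
E
```

```text
2.25 [466.33483711 -79.66818382 179.55367626] [ 1.79989401e+02 -4.08209713e-02 -1.85500985e+01] [ 0.84724619 -0.12288947  0.20692826]
```

View pics/side1.png

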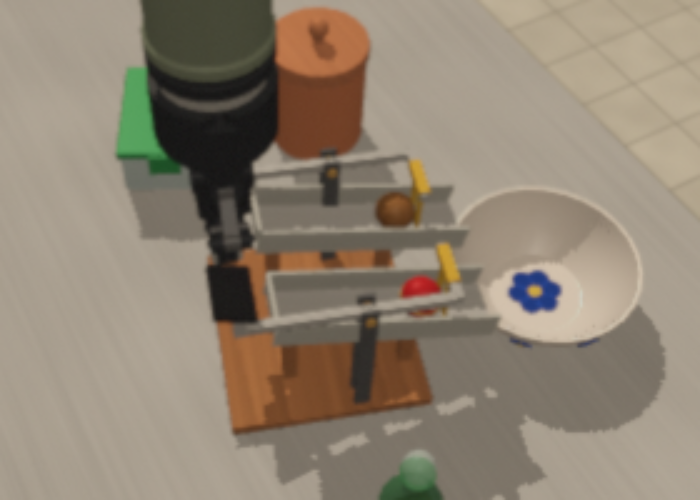

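The crop shows the fingertips ending near (235,245) and the chocolate's pad at (232,293). That gap looks larger than expected, so I'll project the TCP into the picture and compare.

```bash
python3 - <<'E'
from h import *
import pickle
c=pickle.load(open('side.pkl','rb'))
T=np.linalg.inv(np.array(c['pose']));K=np.array([[c['fx'],0,c['cx']],[0,c['fy'],c['cy']],[0,0,1]],float)
p=np.array([[466,-79.7,179.5],[466,-79.7,160],[466,-79.7,200],[470,-77,160],[505,29,160]])
q=cv2.projectPoints(p,cv2.Rodrigues(T[:3,:3])[0],T[:3,3],K,np.array(c['dist_coeffs'],float))[0][:,0]
print(np.round(q),np.round((q-[200,130])*2.5))
c=vision.read_camera('side');P=pts(c)
for v in range(212,234,2):print(v,np.round(P[v,288:300:3]).tolist())
E
```

```text
[[291. 242.]
 [291. 248.]
 [290. 235.]
 [292. 246.]
 [285. 201.]] [[227. 280.]
 [228. 296.]
 [225. 263.]
 [231. 291.]
 [212. 177.]]
212 [[449.0, -119.0, 316.0], [453.0, -121.0, 317.0], [458.0, -122.0, 315.0], [472.0, -100.0, 283.0]]
214 [[454.0, -107.0, 296.0], [452.0, -123.0, 315.0], [456.0, -125.0, 315.0], [472.0, -100.0, 277.0]]
216 [[458.0, -96.0, 277.0], [450.0, -126.0, 314.0], [454.0, -128.0, 314.0], [472.0, -100.0, 273.0]]
218 [[460.0, -90.0, 264.0], [450.0, -127.0, 311.0], [454.0, -129.0, 310.0], [472.0, -100.0, 267.0]]
220 [[448.0, -120.0, 299.0], [449.0, -129.0, 309.0], [453.0, -131.0, 308.0], [460.0, -125.0, 297.0]]
222 [[447.0, -122.0, 297.0], [447.0, -132.0, 308.0], [452.0, -133.0, 307.0], [456.0, -134.0, 306.0]]
224 [[443.0, -131.0, 306.0], [446.0, -133.0, 306.0], [450.0, -136.0, 306.0], [297.0, -486.0, 800.0]]
226 [[441.0, -136.0, 307.0], [445.0, -137.0, 306.0], [449.0, -138.0, 304.0], [453.0, -140.0, 304.0]]
228 [[440.0, -136.0, 302.0], [444.0, -137.0, 302.0], [448.0, -140.0, 303.0], [453.0, -141.0, 300.0]]
230 [[440.0, -136.0, 298.0], [444.0, -138.0, 298.0], [448.0, -139.0, 296.0], [475.0, -91.0, 222.0]]
232 [[457.0, -93.0, 231.0], [463.0, -91.0, 224.0], [466.0, -97.0, 230.0], [475.0, -91.0, 217.0]]
```

The projected TCP (227,280) lands on the pad. The dark fingertips blend into the black pad, and the finger depth (475,-91,217) agrees, so the aim is good. Pressing.

Emit:
{"op": "drive_tool", "data": {
  "motion": [
    [[0,0.001,0.003,-0.01,0],[0,0,0,-0.01,0],[0,0,0,-0.01,0],[0,0,0,-0.01,0],[0,0,0,-0.01,0],[0,0,0,-0.01,0],[0,0,0,-0.006,0],[0,0,0,0,0],[0,0,0,0,0]]
  ]
}}

```text
time_s: 3.2
position: [467.2, -76.2, 113.1]
orientation: [180.0, 0.0, -18.5]
ft_force: [-0.6, -0.2, 1.7]
width: 0.2
grasp_force: 0.8
```

```bash
python3 - <<'E'
from h import *
c=vision.read_camera('side');cv2.imwrite('pics/side2.png',cv2.resize(c['image'][130:330,200:480],None,fx=2.5,fy=2.5))
s=robot.state();print(s['time_s'],s['position'],s['ft_force'])
E
```

```text
3.25 [467.33307806 -76.20099719 113.34332561] [-0.31233141  0.94929033  1.73725887]
```

View pics/side2.png

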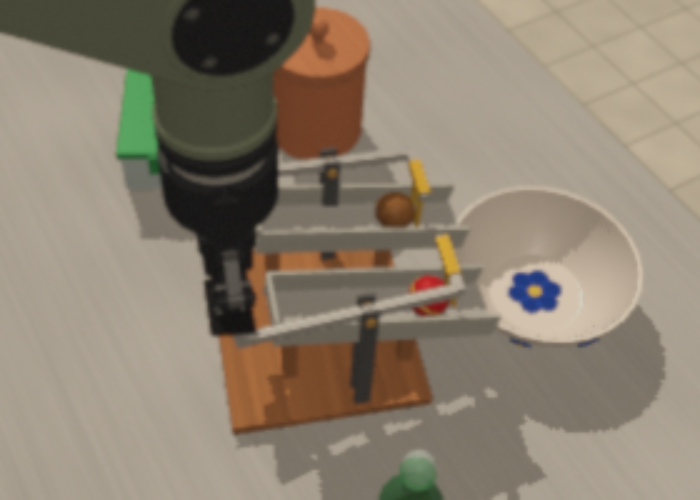

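The lever is tilting, the gate is rising and the ball has moved forward from (421,291) to (430,295). I'll press a little further and wait.

Emit:
{"op": "drive_tool", "data": {
  "motion": [
    [[0,0,0,-0.006,0],[0,0,0,0,0],[0,0,0,0,0],[0,0,0,0,0],[0,0,0,0,0],[0,0,0,0,0]]
  ]
}}

```text
time_s: 3.85
position: [467.6, -76.2, 107.3]
orientation: [-180.0, -0.1, -18.5]
ft_force: [1.7, -0.4, 3.1]
width: 0.0
grasp_force: 1.0
```

```bash
python3 - <<'E'
from h import *
c=vision.read_camera('side');cv2.imwrite('pics/side3.png',cv2.resize(c['image'][130:330,200:480],None,fx=2.5,fy=2.5))
s=robot.state();print(s['time_s'],s['position'],s['ft_force'])
E
```

```text
3.9 [467.57328066 -76.23471651 107.23306749] [0.31867456 0.02662178 1.70713468]
```

View pics/side3.png

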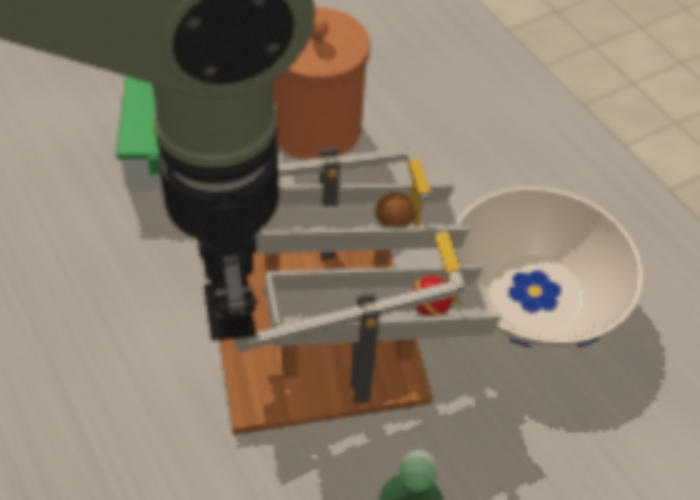

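The ball is now at (433,295), creeping or still held by the gate prongs. I'll press to near full stroke.

Emit:
{"op": "drive_tool", "data": {
  "motion": [
    [[0,0,0,-0.004,0],[0,0,0,-0.004,0],[0,0,0,0,0],[0,0,0,0,0],[0,0,0,0,0],[0,0,0,0,0],[0,0,0,0,0],[0,0,0,0,0]]
  ]
}}

```text
time_s: 4.7
position: [467.0, -76.1, 99.0]
orientation: [180.0, 0.0, -18.5]
ft_force: [0.6, 0.1, 1.2]
width: 0.1
grasp_force: 0.7
```

```bash
python3 - <<'E'
from h import *
a=vision.read_camera('side');i=a['image'];P=pts(a)
f=i.astype(int);m=(f[...,2]>110)&(f[...,1]<50)&(f[...,0]<60);m[:,:340]=0;m[:220]=0;m[290:]=0
v,u=np.nonzero(m);print(len(v),u.mean(),v.mean(),np.round(np.median(P[m],0)))
cv2.imwrite('pics/side4.png',cv2.resize(i[200:290,280:420],None,fx=5,fy=5,interpolation=cv2.INTER_CUBIC))
s=robot.state();print(s['time_s'],s['position'],s['ft_force'])
E
```

```text
52 377.46153846153845 250.96153846153845 [ 629. -131.  102.]
4.75 [467.02727486 -76.09841292  98.99958406] [0.13966082 0.17383384 0.87731805]
```

View pics/side4.png

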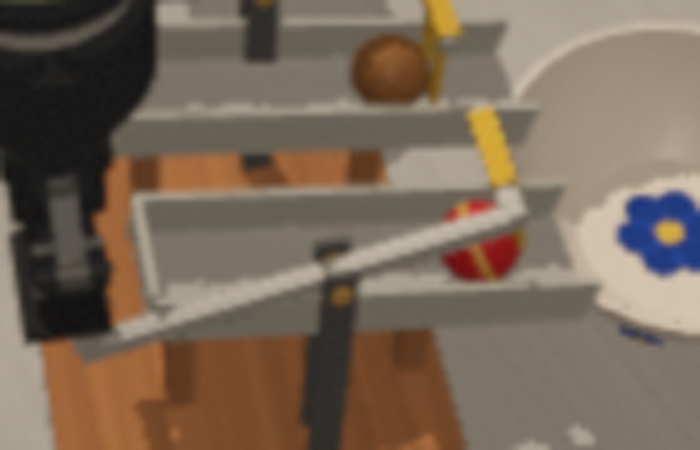

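The pad is pressed and the gate is raised, but the ball is still held at crop (483,240), with yellow showing behind it at (520,240). I'll get the lever angle from depth along the arm.

```bash
python3 - <<'E'
from h import *
a=vision.read_camera('side');P=pts(a)
f=a['image'].astype(int)
for (x,y) in [(120,333),(160,320),(200,306),(260,285),(330,262),(400,240),(460,222),(500,210),(492,130),(505,165),(521,240),(483,235),(470,260),(60,320),(90,325)]:
    u,v=280+x/5,200+y/5;u,v=int(round(u)),int(round(v));p=P[v,u]
    d=p[:2]-np.array([470,-77]);t=np.radians(-18.5);X=d@[np.cos(t),np.sin(t)]-119;Y=d@[-np.sin(t),np.cos(t)]-57
    print((u,v),f[v,u],np.round(p),'disp',round(X),round(Y))
print(robot.state()['ft_force'])
E
```

```text
(304, 267) [122 135 145] [ 480. -102.  116.] disp -102 -77
(312, 264) [131 146 155] [ 496. -104.  119.] disp -86 -75
(320, 261) [153 168 179] [ 510. -109.  124.] disp -71 -74
(332, 257) [156 171 181] [ 532. -115.  130.] disp -48 -74
(346, 252) [113 128 139] [ 558. -123.  140.] disp -21 -73
(360, 248) [163 179 189] [ 583. -132.  146.] disp 5 -73
(372, 244) [165 183 196] [ 604. -140.  155.] disp 27 -74
(380, 242) [163 180 190] [ 617. -145.  159.] disp 42 -75
(378, 226) [ 57 166 209] [ 635. -112.  159.] disp 48 -38
(381, 233) [ 60 166 207] [ 630. -130.  160.] disp 49 -56
(384, 248) [ 49  93 122] [ 640. -135.  111.] disp 60 -58
(377, 247) [ 77  85 113] [ 610. -147.  150.] disp 36 -79
(374, 252) [ 28  45 128] [ 621. -129.  102.] disp 41 -58
(292, 264) [19 19 20] [ 297. -486.  800.] disp -153 -500
(298, 265) [17 17 20] [ 469. -100.  130.] disp -113 -79
[ 0.69834067 -0.18761998  1.60865559]
```

The arm slopes +0.29 rad now, against about -0.3 at rest, so the lever is at about 0.59 rad, its stop. The ball seems to creep forward, so I'll wait and measure its motion.

Emit:
{"op": "drive_tool", "data": {
  "motion": [
    [[0,0,0,0,0],[0,0,0,0,0],[0,0,0,0,0],[0,0,0,0,0],[0,0,0,0,0],[0,0,0,0,0],[0,0,0,0,0],[0,0,0,0,0],[0,0,0,0,0],[0,0,0,0,0]]
  ]
}}

```text
time_s: 5.8
position: [467.1, -76.1, 99.0]
orientation: [180.0, 0.0, -18.5]
ft_force: [0.4, -0.2, 1.0]
width: -0.6
grasp_force: 0.8
```

```bash
python3 - <<'E'
from h import *
for n in('side','top'):
    a=vision.read_camera(n);i=a['image'];P=pts(a)
    f=i.astype(int);m=(f[...,2]>100)&(f[...,1]<50)&(f[...,0]<60)
    if n=='side':m[:,:340]=0;m[:220]=0;m[290:]=0
    else:m[:130]=0;m[215:]=0;m[:,:350]=0;m[:,400:]=0
    v,u=np.nonzero(m);print(n,len(v),u.mean(),v.mean(),np.round(np.median(P[m],0)))
    if n=='side': A=cv2.resize(i[200:290,320:420],(400,360),interpolation=cv2.INTER_CUBIC)
    else: B=cv2.resize(i[140:230,310:410],(400,360),interpolation=cv2.INTER_CUBIC)
cv2.imwrite('pics/both5.png',np.hstack([A,B]))
print(robot.state()['time_s'],robot.state()['ft_force'])
E
```

```text
side 63 376.4761904761905 251.28571428571428 [ 628. -131.  102.]
top 12 368.5 198.08333333333334 [ 624. -110.  103.]
5.9 [ 1.01134039 -0.73970466  1.04391352]
```

View pics/both5.png

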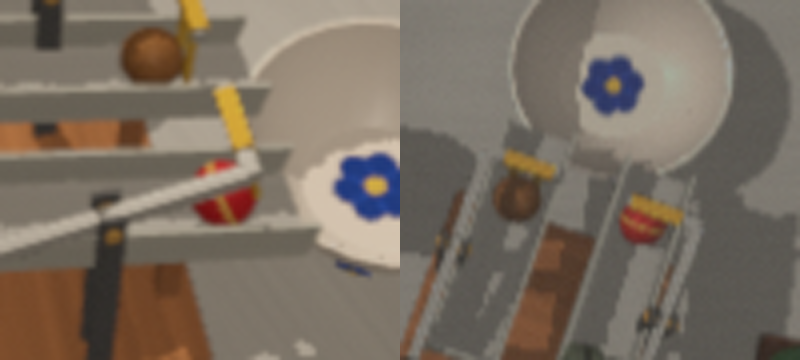

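Left half (side view): the ball sits still under the raised gate at (225,192). Right half (top view): the ball is at (640,222), under the yellow bar at (655,208). I'll compare gate and arm geometry with rest to see what holds it.

```bash
python3 - <<'E'
from h import *
import pickle
t=np.radians(-18.5)
def disp(p):
    d=p[...,:2]-np.array([470,-77]);return np.stack([d@[np.cos(t),np.sin(t)]-119,d@[-np.sin(t),np.cos(t)]-57,p[...,2]],-1)
for tag,cs in(('rest',{n:pickle.load(open(n+'.pkl','rb')) for n in('side','top')}),('now',{n:vision.read_camera(n) for n in('side','top')})):
  for n,c in cs.items():
    D=disp(pts(c));h=cv2.cvtColor(c['image'],cv2.COLOR_BGR2HSV).astype(int);ok=(c['depth']>0)
    box=(abs(D[...,0])<110)&(D[...,1]<-10)&(D[...,1]>-90)
    y=ok&box&(h[...,0]>18)&(h[...,0]<32)&(h[...,1]>140)&(h[...,2]>80)
    r=ok&box&((h[...,0]<6)|(h[...,0]>174))&(h[...,1]>160)&(h[...,2]>60)&(D[...,0]>0)&(D[...,2]>75)
    a=ok&(abs(D[...,1]+75)<4)&(D[...,0]>-90)&(D[...,0]<40)&(D[...,2]>105)&(abs(D[...,0]+20)>12)&(h[...,1]<80)
    q=D[y];print(tag,n,'yellow',len(q),np.round(np.percentile(q,[3,50,97],axis=0)).tolist())
    q=D[r];
    sol=np.linalg.lstsq(np.c_[2*q,np.ones(len(q))],(q**2).sum(1),rcond=None)[0];R=np.sqrt(sol[3]+sol[:3]@sol[:3])
    print('  red',len(q),np.round(np.percentile(q,[3,50,97],axis=0)).tolist(),'sphere',np.round(sol[:3]),round(R))
    q=D[a];print('  arm slope',len(q),np.polyfit(q[:,0],q[:,2],1) if len(q)>5 else '')
print(robot.state()['joint_pos'],robot.state()['ft_force'])
E
```

```text
rest side yellow 100 [[46.0, -62.0, 104.0], [49.0, -44.0, 140.0], [55.0, -30.0, 143.0]]
  red 87 [[19.0, -52.0, 103.0], [30.0, -45.0, 112.0], [43.0, -34.0, 115.0]] sphere [ 34. -45.  94.] 20
  arm slope 294 [4.98856022e-02 1.32482999e+02]
rest top yellow 39 [[48.0, -60.0, 136.0], [51.0, -44.0, 141.0], [55.0, -29.0, 144.0]]
  red 63 [[23.0, -52.0, 104.0], [33.0, -41.0, 112.0], [43.0, -31.0, 117.0]] sphere [ 34. -43. 105.] 11
  arm slope 96 [-4.07567822e-03  1.39636325e+02]
now side yellow 75 [[43.0, -61.0, 157.0], [47.0, -46.0, 160.0], [51.0, -30.0, 162.0]]
  red 67 [[34.0, -63.0, 93.0], [49.0, -57.0, 102.0], [58.0, -32.0, 109.0]] sphere [ 50. -44.  92.] 19
  arm slope 332 [ -0.87595313 137.50471281]
now top yellow 36 [[45.0, -59.0, 158.0], [48.0, -44.0, 161.0], [51.0, -28.0, 166.0]]
  red 26 [[36.0, -51.0, 102.0], [46.0, -41.0, 109.0], [51.0, -32.0, 112.0]] sphere [ 48. -43. 100.] 12
  arm slope 85 [ -2.62066659 176.54833457]
[-1.06436794e+01  1.45760655e+01  1.11062002e+02 -6.69432545e-03
  5.43743474e+01  9.78782737e+01] [-0.11515328 -0.97368621  2.30793199]
```

The gate bar has risen only 20 mm (141→161), so the lever is at about 0.29 rad, short of 0.35. The TCP is at z 99 while the pad should be at about 131, so the fingertips may sit beside the pad. I'll look with the wrist camera.

```bash
python3 - <<'E'
from h import *
t=np.radians(-18.5)
def disp(p):
    d=p[...,:2]-np.array([470,-77]);return np.stack([d@[np.cos(t),np.sin(t)]-119,d@[-np.sin(t),np.cos(t)]-57,p[...,2]],-1)
w=vision.read_camera('wrist');cv2.imwrite('pics/wrist6.png',w['image'])
c=vision.read_camera('side');D=disp(pts(c))
for v in range(238,272,3):print(v,[np.round(D[v,u]).astype(int).tolist() for u in range(282,308,4)])
E
```

```text
238 [[-137, -77, 218], [-131, -96, 243], [-125, -96, 241], [-119, -97, 241], [-112, -99, 242], [-86, 65, 11], [-79, 49, 31]]
241 [[-138, -77, 208], [-131, -85, 219], [-126, -102, 240], [-119, -100, 236], [-110, -74, 199], [-88, 55, 14], [-79, 54, 12]]
244 [[-133, 65, -1], [-131, -75, 195], [-124, -67, 182], [-120, -105, 235], [-110, -76, 191], [-89, 48, 11], [-89, -21, 109]]
247 [[-137, -35, 131], [-132, -74, 185], [-125, -75, 184], [-120, -108, 231], [-113, -101, 219], [-90, 39, 12], [-89, -21, 98]]
250 [[-135, 47, 0], [-133, -83, 190], [-127, -104, 218], [-121, -110, 226], [-114, -109, 222], [-92, 30, 14], [-83, 31, 11]]
253 [[-136, 37, 4], [-133, -85, 183], [-128, -115, 225], [-122, -116, 226], [-115, -117, 226], [-109, -116, 222], [-84, 22, 12]]
256 [[-137, 30, 2], [-132, -57, 131], [-129, -119, 223], [-122, -119, 221], [-116, -120, 222], [-153, -500, 800], [-85, 15, 10]]
259 [[-138, 22, 3], [-133, -63, 131], [-126, -73, 144], [-119, -71, 139], [-111, -68, 132], [-95, 8, 12], [-87, 5, 14]]
262 [[-139, 16, 0], [-134, -70, 132], [-127, -71, 130], [-120, -74, 133], [-112, -74, 132], [-105, -75, 130], [-88, -1, 11]]
265 [[-140, 9, -1], [-135, -76, 130], [-128, -78, 132], [-120, -79, 130], [-113, -80, 130], [-106, -82, 131], [-97, -74, 117]]
268 [[-141, 0, 1], [-136, -82, 130], [-128, -81, 126], [-121, -78, 120], [-113, -79, 119], [-106, -78, 114], [-98, -78, 113]]
271 [[-142, -6, -2], [-133, -8, -1], [-125, -17, 12], [-117, -19, 13], [-114, -78, 107], [-106, -79, 107], [-91, -23, 12]]
```

View pics/wrist6.png

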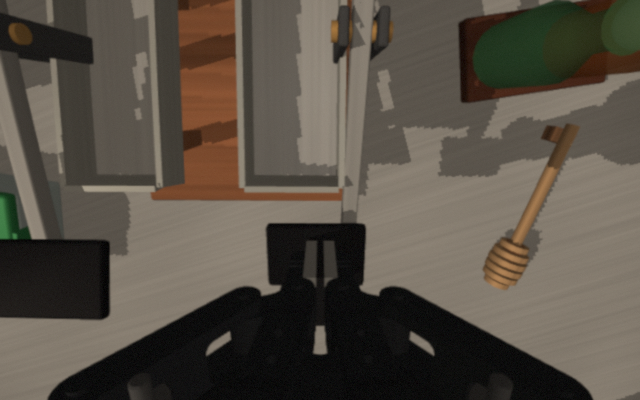

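The wrist view shows the fingers centred on the right pad at (318,255), and the pad is now level at z 131. Effective contact is about 32 mm above the reported TCP, so the lever is only half pressed. I'll press about 22 mm more.

Emit:
{"op": "drive_tool", "data": {
  "motion": [
    [[0,0,0,-0.006,0],[0,0,0,-0.006,0],[0,0,0,-0.005,0],[0,0,0,-0.005,0],[0,0,0,0,0],[0,0,0,0,0],[0,0,0,0,0],[0,0,0,0,0],[0,0,0,0,0],[0,0,0,0,0]]
  ]
}}

```text
time_s: 7.1
position: [466.8, -76.0, 77.0]
orientation: [180.0, 0.0, -18.5]
ft_force: [-0.2, 0.8, 4.3]
width: -0.4
grasp_force: 1.8
```

```bash
cat > look.py <<'E'
from h import *
t=np.radians(-18.5)
def disp(p):
    d=p[...,:2]-np.array([470,-77]);return np.stack([d@[np.cos(t),np.sin(t)]-119,d@[-np.sin(t),np.cos(t)]-57,p[...,2]],-1)
for n in('side','top'):
    c=vision.read_camera(n);cv2.imwrite(f'pics/{n}_last.png',c['image'])
    D=disp(pts(c));h=cv2.cvtColor(c['image'],cv2.COLOR_BGR2HSV).astype(int)
    ok=(c['depth']>0)&(D[...,0]>0)&(D[...,0]<260)&(abs(D[...,1])<120)
    for k,m in(('gateR',(h[...,0]>18)&(h[...,0]<32)&(D[...,1]<-10)&(D[...,2]>125)),('gateL',(h[...,0]>18)&(h[...,0]<32)&(D[...,1]>10)&(D[...,2]>125)),('red',(h[...,0]<6)|(h[...,0]>174))):
        q=D[ok&m&(h[...,1]>150)&(h[...,2]>60)];print(n,k,len(q),np.round(np.median(q,0)) if len(q) else '')
s=robot.state();print(s['time_s'],s['position'],s['ft_force'])
E
python3 look.py
```

```text
side gateR 110 [ 41. -48. 173.]
side gateL 58 [ 50.  42. 140.]
side red 118 [115. -15.  36.]
top gateR 37 [ 42. -45. 174.]
top gateL 33 [ 52.  46. 140.]
top red 40 [125.  -9.  37.]
7.2 [466.78617452 -76.00951051  76.9972101 ] [-1.55389021  1.02727998  3.64860925]
```

The chocolate is out and low in the bowl (z≈36 at its top), and the walnut's gate is unchanged at z 140. I'll lift straight up and clear.

Emit:
{"op": "drive_tool", "data": {
  "motion": [
    [[0,0,0,0.006,0],[0,0,0,0.012,0],[0,0,0,0.015,0],[0,0,0,0.015,0],[0,0,0,0.015,0],[0,0,0,0.02,0],[0,-0.003,0,0.03,0],[0,-0.02,0,0.03,0],[0,-0.03,0,0.02,0],[0,-0.03,0,0,0],[0,0,0,0,0],[0,0,0,0,0]]
  ]
}}

```text
time_s: 8.4
position: [383.8, -76.1, 240.1]
orientation: [180.0, -0.0, -18.5]
ft_force: [-0.2, -0.1, -0.0]
width: 0.2
grasp_force: 0.0
```

Emit:
{"op": "drive_tool", "data": {
  "motion": [
    [[0,0,0,0,0],[0,0,0,0,0],[0,0,0,0,0],[0,0,0,0,0],[0,0,0,0,0],[0,0,0,0,0],[0,0,0,0,0],[0,0,0,0,0],[0,0,0,0,0],[0,0,0,0,0]]
  ]
}}

```text
time_s: 9.4
position: [384.1, -76.1, 240.1]
orientation: [180.0, -0.0, -18.5]
ft_force: [0.3, -0.9, -0.3]
width: -0.1
grasp_force: 0.0
```

```bash
python3 look.py; python3 look.py | grep red
```

```text
side gateR 78 [ 49. -47. 140.]
side gateL 59 [ 49.  42. 141.]
side red 126 [180. -15.  33.]
top gateR 31 [ 51. -44. 141.]
top gateL 32 [ 51.  46. 141.]
top red 39 [181.  -3.  36.]
9.5 [384.11837657 -76.12030521 240.05072556] [ 0.06666668 -0.47903954 -0.24622142]
side red 126 [180. -15.  32.]
top red 40 [182.  -5.  35.]
```

View pics/side_last.png

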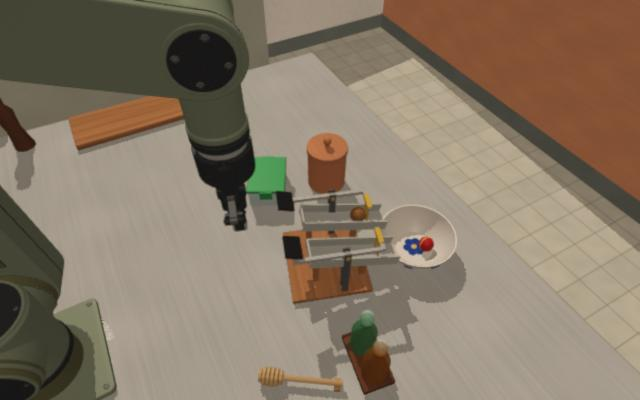

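The picture shows the chocolate in the bowl at (427,243), both gates shut and everything else in place. I'll let the ball settle, check, then hand in.

Emit:
{"op": "drive_tool", "data": {
  "motion": [
    [[0,0,0,0,0],[0,0,0,0,0],[0,0,0,0,0],[0,0,0,0,0],[0,0,0,0,0],[0,0,0,0,0],[0,0,0,0,0],[0,0,0,0,0],[0,0,0,0,0],[0,0,0,0,0],[0,0,0,0,0],[0,0,0,0,0]]
  ]
}}

```text
time_s: 10.8
position: [384.1, -76.1, 240.0]
orientation: [180.0, -0.0, -18.5]
ft_force: [0.8, 0.3, -0.2]
width: 0.0
grasp_force: 0.0
```

Emit:
{"op": "drive_tool", "data": {
  "motion": [
    [[0,0,0,0,0],[0,0,0,0,0],[0,0,0,0,0],[0,0,0,0,0],[0,0,0,0,0],[0,0,0,0,0],[0,0,0,0,0],[0,0,0,0,0],[0,0,0,0,0],[0,0,0,0,0],[0,0,0,0,0],[0,0,0,0,0]]
  ]
}}

```text
time_s: 12.0
position: [384.1, -76.1, 240.0]
orientation: [180.0, 0.0, -18.5]
ft_force: [-0.3, -0.1, 0.5]
width: -0.0
grasp_force: 0.0
```

```bash
for i in 1 2 3; do python3 look.py | grep red; done
```

```text
side red 126 [180. -15.  33.]
top red 42 [181.  -5.  37.]
side red 123 [180. -15.  32.]
top red 39 [181.  -4.  36.]
side red 125 [180. -15.  33.]
top red 41 [182.  -5.  35.]
```

The ball is at rest.

```bash
python3 -c "
from cell import order
print(order.finish_job())"
```

```text
the job is handed in; nothing more can be done
None
```

The job is handed in (no verdict came back): the last camera check shows the chocolate at rest in the bowl, both gates shut, and the walnut and surrounding items where they stood.

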